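# Fit the nest plate on its sloping stand

### The job

Fit the loose aluminium nest plate on the sloping stand: lower the large ends of its two keyholes over the brass stud heads, press the plate flat on the bed against the orange spring pin, then slide it down the slope until it is fully home and the pin springs up behind its upper edge. The studs may be set a little to either side, so feel for them gently and never force the plate. Leave it locked and let go of it, with the other things on the table undisturbed.

Things in the scene. Friction and masses are not known exactly. Their poses are not given: they have to be found in the camera images.
- plate: Loose aluminium nest plate, about 0.6 kg, 130 mm along x, 220 mm along y, 8 mm thick, flat on the table. Origin: centre of its underside; z out of its upper face. It takes about 15 N on the lug to press it flat over the pin. Two 48 mm round nest holes lie at y = +46 and -46 mm, two keyholes (see keyhole) at y = +88 and -88 mm. Fitted, its x points up the slope of the bed, its z along the bed's z.
- lug (a point): On the plate, 32 mm above the plate's origin, axes as the plate's: the middle of the grip on its blue lifting lug, a block 16 mm thick along x, 36 mm along y, from the plate's upper face (z = 8 mm) to 54 mm above its underside. Grip it across its 16 mm, along x.
- keyhole (a point): On the plate's underside, axes as the plate's: centre of the large end of the keyhole on the +y side, at plate x = -8, y = +88 mm; the other is its mirror image at y = -88 mm. Large end 22 mm in diameter; from it a slot 13 mm wide runs towards +x and ends at plate x = +14.5 mm. Both go right through the plate.
- bed: Flat steel bed of the fixed sloping stand, 180 mm along x, 260 mm along y, tilted 15 degrees. Origin: centre of its face, 88 mm above the table; x points up the slope (low edge towards the robot), y level across it, z square to the face. Plate over the stud heads: plate origin at bed x = +8 mm. Fully home, slots against the shanks: bed x about -9 mm; the pin is free once it is below -7 mm.
- cross_slot (a point): At the bed's origin, axes as the bed's: middle of the cross slot (along y) that carries the two studs, 176 mm apart. The pair is clamped together up to 7 mm to either side of this point along y, differently each time: no listed pose tells it; look or feel. Shank 10 mm in diameter and 10 mm high, then a brass head 18 mm in diameter, 5 mm thick, top at bed z = 15 mm, edge bevelled 1 mm.
- pin (a joint): Orange spring pin, 12 mm in diameter, standing square out of the bed at bed x = +64 mm, y = 0. Value: how far it is pressed in, m: 0 is fully up (7 mm proud), 0.007 flush. It takes 3.2 N to start, 6 N to be flush. The plate over the heads covers the pin and meets it at plate height z = 7 mm; plate home, its upper edge has passed the pin.
- flange_a: Bystander: turned dark steel flange, 62 mm in diameter, 20 mm high, lying on the table. Origin: centre of its underside.
- flange_b: Bystander: turned dark steel flange, 72 mm in diameter, 20 mm high. Origin: centre of its underside.
- ring_gauge: Bystander: steel ring gauge, 60 mm in diameter, 18 mm high. Origin: centre of its underside.
- chuck_jaw: Bystander: stepped dark steel chuck jaw, 60 x 28 x 36 mm. Origin: centre of its underside.
- wrench: Bystander: steel wrench 160 mm long, lying along its x.
- chip_brush: Bystander: chip brush 170 mm long, lying along its x.
- cleaner: Bystander: blue bottle with a red cap, 56 mm in diameter, 120 mm high. Origin: centre of its underside.

How it is judged (in metres and radians):
On the way:
1. the plate is over both stud heads and pressed flat on the bed, holding the pin down (z of plate in the frame of bed below 0.0025 m and x of plate in the frame of bed between 0.002 and 0.014 m and distance between plate and bed below 0.02 m and value of joint pin above 0.004 m), for 0.1 s.
At the end, for the whole second after the job is handed in: The plate lies flat on the bed (within 2.5 mm and 0.04 rad) and at rest, with both slots home on the stud shanks (plate origin 6 to 11.5 mm below the bed's centre along the slope, within 11 mm of it across), and the pin has sprung up behind it (pressed in less than 1.5 mm) (x of plate in the frame of bed between -0.0115 and -0.006 m and y of plate in the frame of bed between -0.011 and 0.011 m and z of plate in the frame of bed below 0.0025 m and angle between the z axis of plate and the z axis of bed, either way round below 0.04 rad and angle between the x axis of plate and the x axis of bed, either way round below 0.06 rad and value of joint pin below 0.0015 m and linear speed of plate below 0.02 m/s); the robot touches nothing.
It fails at once if the plate is forced: more than 40 N between the plate and the stand's bed, studs and pin (contact force between plate and bed above 40 N).
It fails at once if a bystander is shifted by more than 25 mm (distance of any of flange_a, flange_b, ring_gauge, chuck_jaw, wrench, chip_brush, cleaner from where it was at the start of the episode above 0.025 m).
It also fails if it takes over 72 s, if anything falls off the work surface, if the arm or the gripper's body presses on something with over 40 N, if the wrist force passes 120 N, or if a joint passes its speed limit or range.

### The arm

A 7-joint arm with a two-finger parallel gripper is mounted at the origin on the work surface. World frame = base frame: x ahead of the robot, y to its left, z up, the work surface at z = 0. Lengths are in mm, angles in rad, forces in N, time in s.
With the tool pointing down it reaches from about 400 to 875 mm from the base axis. Payload 4.4 kg.
Tool frame: the origin (TCP) lies midway between the tips of the shut fingers; the grasp point (between the pads) lies ctrl.grip_depth behind it (ctrl.grip_depth is the distance from the TCP to the grasp point, in mm); z points along the fingers, y is the line along which they close (so a half turn about z gives the same grasp; the last joint's range is limited). The gripper opens to 85 mm and grips with 20 to 120 N. Pads are 22 mm wide; open, the fingers measure 114 mm over their backs; the gripper's body (76 mm by 85 mm) begins 54 mm behind the grasp point. The pads swing forward as they close: fully open they stand 13 mm farther back than shut.
Start: joints at [-1.331, 0.628, 0.038, 1.517, -0.027, 0.996, -0.02], TCP at [195.662, 619.866, 231.313] pointing down, gripper open.
Joint ranges: [-3.06, 3.06], [-0.37, 2.12], [-1.25, 1.32], [0.18, 2.47], [-1.1, 4.24], [0.23, 1.98], [-2.94, 2.94]. Speed limits (rad/s): [2.57, 2.57, 3.14, 3.14, 3.14, 3.14, 3.14].

### API

Orientations are given as [roll, pitch, yaw] about the fixed x, y, z axes, in that order (R = Rz(yaw) Ry(pitch) Rx(roll)).
In Python, from cell import ctrl gives the robot as it stands.
- The arm moves only by the tool carry_out, never from a script. Its argument "deltas" is one flat list of numbers, 7 for each row, row after row: the turn, a rotation vector about the tool's x, y, z in degrees, then the shift along the tool's x, y, z in m, then the closure, from -1 (fully open) to 1 (shut). In form: [wx, wy, wz, dx, dy, dz, claw, wx, wy, wz, dx, dy, dz, claw, ...]. A call has 1 to 12 rows; each row shifts and turns the commanded pose from where the row before left it, along the tool's axes as they then stand; what a row does not reach is not made up. A row lasts 1/8 s, in which the tool goes at most 62.5 mm and 10.7 degrees, less where a joint would pass 70% of its speed; a pose out of reach is approached as far as the arm can. A call with a gripper value outside its range is refused whole. The fingers move at their own pace and stop on an object; the grip force is fixed at half the most. Time passes only in rows, so rows that do not move let the fingers close. It gives the time, the measured TCP pose, the force, the opening and the grip force at its end, in the units of the state.
- ctrl.read_state(): the state, without advancing time (a new reading comes with each control period).
- ctrl.get_image(name): name is "scene" or "top" or "wrist"; returns the picture (384x512x3 uint8, red, green, blue); there is no depth.
- ctrl.calibration(name): a dict with "mtx" (3x3 intrinsics, pixels), "R" (3x3) and "t" (3): a world point X has camera coordinates R X + t. Camera axes: x right, y down, z forward; pixel columns grow to the right and rows downward; lengths in mm; the calibration is good to about 2 mm. A picture is of the moment at which its call begins: read the wrist's pose just before it. calibration takes no time and is no camera call; for the wrist camera it gives the pose at the moment of the call.
- ctrl.finish_job(): hands the job in; it is judged then, once.
The state is a dict: "clock": time; "qpos": joint angles; "qd": joint speeds; "tau": joint torques, N m; "eef_pos": TCP position; "tool_rot": TCP orientation; "force": force on the tool from outside, world axes, zero at the start; "torque": the same for the moment, N m; "width": finger opening in mm; "gripper_force": force on a finger pad.
Only numpy, scipy, OpenCV 4.12 (cv2) and the standard library are available. Lean on these libraries where they do the work, as an engineer would, in place of code of your own. Each camera call takes 0.05 s, during which the arm holds its last target. There are 200 camera calls.

## Working session

There is one attempt and no reset: what is moved stays moved. The work goes in short steps, Python scripts to look and compute and a tool call to move; the robot and the scene stay as the last step left them, time stands still between calls to the robot, and variables do not carry over. Pictures are saved under pics/ and viewed, at most 10 in all, crops included, and the job is handed in when it is done.

Besides the shell and the picture viewer there is one more tool, called after ">>>" as name(argument=value, ...) on one line, values as JSON. carry_out: Moves the arm, as the interface text tells. Its arguments: {"type":"object","properties":{"deltas":{"type":"array"}},"required":["deltas"]}

```bash
ls; mkdir -p pics; python3 - <<'E'
from cell import ctrl
import cv2,numpy as np
print(ctrl.read_state(), ctrl.grip_depth)
a=ctrl.get_image("scene");b=ctrl.get_image("top")
np.save("scene0.npy",a);np.save("top0.npy",b)
cv2.imwrite("pics/a.png",a[:,:,::-1]);cv2.imwrite("pics/b.png",b[:,:,::-1])
for n in("scene","top","wrist"):
  print(n,ctrl.calibration(n))
E
```

```text
pics
{'clock': 0.0, 'qpos': array([-1.330806  ,  0.62932867,  0.03843506,  1.51836411, -0.02699281,
        0.99628656, -0.01997829]), 'qd': array([ 0.00015871,  0.0006017 ,  0.00033154, -0.00106812, -0.0009061 ,
        0.00121176,  0.00018894]), 'tau': array([ 5.69843687e-04, -5.63416278e+01,  1.22662123e+00, -1.93442041e+01,
        1.11153806e-02,  1.06804314e-02, -1.80678632e-05]), 'eef_pos': array([195.46495627, 619.26678226, 230.4015153 ]), 'tool_rot': array([-3.13972395e+00,  2.55654737e-05,  2.83583364e+00]), 'force': array([0.5114249 , 0.25056829, 0.2525297 ]), 'torque': array([-0.01981425, -0.03823734,  0.00180656]), 'gripper_force': 0.0, 'width': 85.18959488837285} 18.700000000000003
scene {'mtx': array([[382.44032486,   0.        , 254.54640588],
       [  0.        , 382.44032486, 190.85130984],
       [  0.        ,   0.        ,   1.        ]]), 'R': array([[ 0.19668488,  0.98040196,  0.01127227],
       [ 0.57607263, -0.10625133, -0.81046344],
       [-0.79338225,  0.16589955, -0.58568076]]), 't': array([-117.87071698, -263.34150706, 1676.27026681])}
top {'mtx': array([[390.77793272,   0.        , 251.46106793],
       [  0.        , 390.77793272, 195.54509085],
       [  0.        ,   0.        ,   1.        ]]), 'R': array([[ 0.1367642 , -0.99060086,  0.00234433],
       [-0.9672494 , -0.13405035, -0.21554372],
       [ 0.21383205,  0.02721111, -0.97649138]]), 't': array([ -64.94968404,  602.74466554, 1197.11275464])}
wrist {'mtx': array([[330.52709948,   0.        , 256.1763716 ],
       [  0.        , 330.52709948, 189.29201998],
       [  0.        ,   0.        ,   1.        ]]), 'R': array([[ 0.30096159,  0.95363545, -0.00124561],
       [ 0.91983184, -0.2899482 ,  0.26427151],
       [ 0.25165751, -0.08068132, -0.96444752]]), 't': array([-649.33705879,  -33.9855795 ,  378.0747882 ])}
```

View pics/a.png

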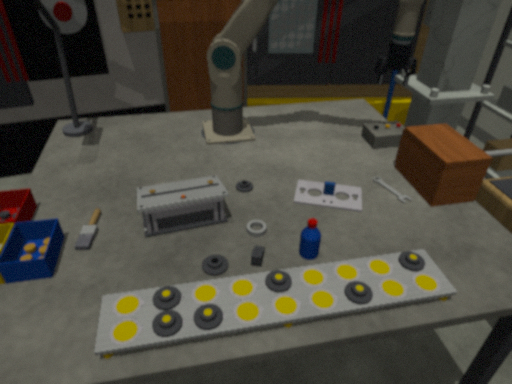

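View pics/b.png

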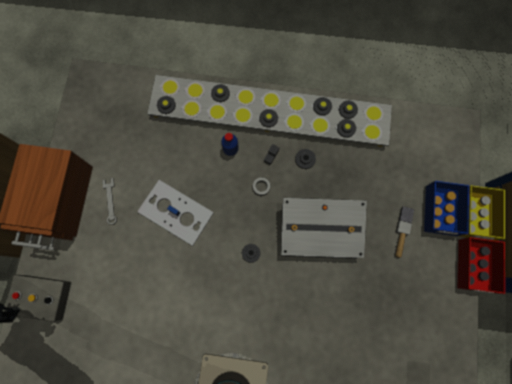

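The scene view shows the plate at (328,194) with its blue lug and the stand at (182,203). In the top view the plate is at (175,211) and the bed at (324,228), with the pin at (324,208) and the studs at (295,228) and (351,229).

```bash
cat > h.py <<'E'
import numpy as np,cv2
from cell import ctrl
def ray(cal,uv):
    K,R,t=cal["mtx"],cal["R"],np.array(cal["t"])
    d=R.T@np.linalg.inv(K)@np.array([uv[0],uv[1],1.]); return -R.T@t,d/np.linalg.norm(d)
def onz(cal,uv,z):
    c,d=ray(cal,uv); return c+d*(z-c[2])/d[2]
def tri(rs):
    A=sum(np.eye(3)-np.outer(d,d) for c,d in rs); b=sum((np.eye(3)-np.outer(d,d))@c for c,d in rs)
    X=np.linalg.solve(A,b); return X,[round(float(np.linalg.norm(np.cross(X-c,d))),1) for c,d in rs]
def blobs(img,lo,hi,amin=4):
    m=cv2.inRange(cv2.cvtColor(img,cv2.COLOR_RGB2HSV),np.array(lo),np.array(hi))
    n,l,s,c=cv2.connectedComponentsWithStats(m)
    return [(c[i].round(1).tolist(),int(s[i,4])) for i in range(1,n) if s[i,4]>=amin],m
E
python3 - <<'E'
from h import *
a=np.load("scene0.npy");b=np.load("top0.npy")
for n,i in(("scene",a),("top",b)):
    print(n,"brass/orange",blobs(i,(3,100,70),(25,255,255))[0]); print("blue",blobs(i,(105,110,40),(125,255,255))[0])
c1=cv2.resize(b[170:255,130:220],None,fx=4.4,fy=4.4,interpolation=cv2.INTER_CUBIC)
c2=cv2.resize(b[190:265,275:375],None,fx=4,fy=4,interpolation=cv2.INTER_CUBIC)
h=max(c1.shape[0],c2.shape[0]);o=np.zeros((h,c1.shape[1]+c2.shape[1],3),np.uint8);o[:c1.shape[0],:c1.shape[1]]=c1;o[:c2.shape[0],c1.shape[1]:]=c2
cv2.imwrite("pics/c.png",o[:,:,::-1]);print(o.shape)
for uv in[(140,208),(158,181),(212,212),(192,243)]: print("corner",onz(ctrl.calibration("top"),uv,8).round())
E
```

```text
scene brass/orange [([123.5, 28.5], 4), ([312.4, 100.7], 780), ([402.3, 97.7], 44), ([397.5, 113.5], 291), ([387.0, 125.2], 21), ([447.6, 143.1], 1862), ([502.0, 143.3], 148), ([497.1, 192.7], 307), ([209.9, 181.8], 9), ([11.1, 190.6], 18), ([20.5, 189.6], 13), ([27.3, 189.1], 15), ([1.3, 191.4], 7), ([152.0, 190.8], 13), ([182.8, 196.0], 10), ([24.4, 196.4], 5), ([5.0, 205.2], 4), ([435.0, 205.0], 5), ([94.6, 216.2], 82), ([309.4, 219.2], 11), ([315.9, 220.9], 12), ([4.5, 228.9], 157), ([9.8, 231.0], 5), ([44.0, 245.8], 66), ([4.1, 242.9], 8), ([29.3, 247.5], 68), ([26.1, 257.0], 41), ([1.2, 281.1], 20), ([234.5, 292.5], 4), ([443.1, 298.7], 18), ([287.7, 324.9], 28), ([107.0, 356.0], 30)]
blue [([390.2, 90.9], 136), ([329.0, 187.4], 95), ([30.7, 250.7], 2660), ([309.5, 242.7], 535)]
top brass/orange [([228.0, 132.9], 7), ([34.1, 188.6], 4554), ([450.9, 195.3], 59), ([480.1, 195.2], 69), ([437.9, 199.9], 36), ([479.9, 203.8], 10), ([489.8, 218.1], 44), ([324.5, 207.1], 15), ([449.2, 207.5], 54), ([437.7, 211.3], 45), ([449.5, 219.1], 53), ([436.7, 223.4], 33), ([294.3, 227.0], 28), ([351.3, 229.0], 28), ([400.6, 244.7], 113), ([471.0, 237.2], 4), ([481.1, 238.3], 15), ([491.5, 239.6], 8), ([486.5, 291.0], 6), ([15.0, 292.6], 7), ([492.5, 292.0], 4), ([31.0, 297.7], 46)]
blue [([229.4, 143.2], 124), ([448.7, 208.3], 757), ([172.4, 209.7], 43)]
(374, 796, 3)
corner [525. 385.   8.]
corner [625. 342.   8.]
corner [545. 143.   8.]
corner [433. 192.   8.]
```

View pics/c.png

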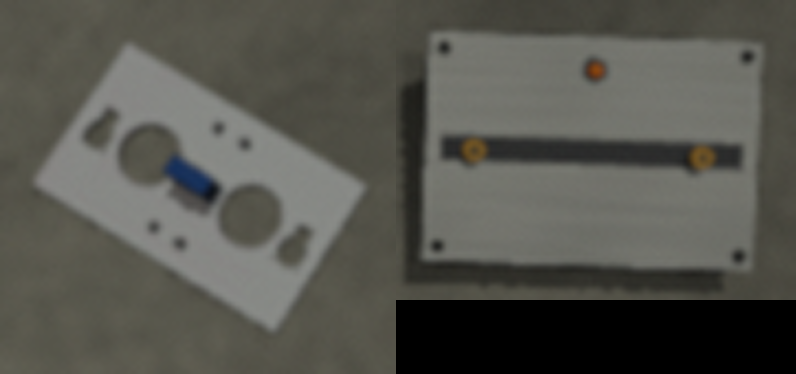

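The crop shows the slots running up and to the right of the large ends, so plate +x points that way. The stud rings are at about (474,150) and (702,157) in the crop, and the pin at (595,70).

```bash
python3 - <<'E'
from h import *
a=np.load("scene0.npy");b=np.load("top0.npy");S=ctrl.calibration("scene");T=ctrl.calibration("top")
P={}
for n,s,t in(("studL",(209.9,181.8),(294.3,227)),("studR",(152,190.8),(351.3,229)),("pin",(182.8,196),(324.5,207.1)),("lug",(329,187.4),(172.4,209.7))):
    P[n],r=tri([ray(S,s),ray(T,t)]);print(n,P[n].round(1),r)
d=P["studL"]-P["studR"];print("stud dist",np.linalg.norm(d),"bed yaw",np.degrees(np.arctan2(-d[0],d[1])))
# plate & bed outline
g=cv2.cvtColor(b,cv2.COLOR_RGB2GRAY);m=cv2.inRange(g,105,255)
for (x0,y0,x1,y1),z in(((130,170,222,255),8),((275,190,375,265),88)):
    s=np.zeros_like(m);s[y0:y1,x0:x1]=m[y0:y1,x0:x1]
    c=max(cv2.findContours(s,cv2.RETR_EXTERNAL,cv2.CHAIN_APPROX_NONE)[0],key=cv2.contourArea)
    w=np.array([onz(T,p[0],z)[:2] for p in c],np.float32)
    print(z,cv2.minAreaRect(w),cv2.boundingRect(c))
m2=cv2.inRange(cv2.cvtColor(b,cv2.COLOR_RGB2HSV),np.array((100,90,20)),np.array((128,255,255)))[180:240,140:210]
ys,xs=np.nonzero(m2);print("lug px",xs.mean()+140,ys.mean()+180,onz(T,(xs.mean()+140,ys.mean()+180),45))
E
```

```text
studL [ 518.9 -127.1   95.3] [0.7, 0.7]
studR [ 536.6 -302.3   96.4] [0.9, 0.9]
pin [ 592.  -212.5  105.3] [0.4, 0.4]
lug [530.1 269.4  31.1] [1.3, 1.3]
stud dist 176.0929154039291 bed yaw 5.786794484243282
8 ((529.1802978515625, 266.98907470703125), (220.4869384765625, 130.81558227539062), 66.66960906982422) (138, 180, 75, 65)
88 ((532.8997802734375, -219.89315795898438), (177.5318145751953, 260.6636962890625), 5.968085289001465) (282, 198, 84, 59)
lug px 172.9 209.98 [527.6657027  265.78788193  45.        ]
```

>>> carry_out(deltas=[0,0,0,-0.0424,-0.0236,-0.003,-1,0,0,0,-0.0424,-0.0236,-0.003,-1,0,0,0,-0.0424,-0.0236,-0.003,-1,0,0,0,-0.0424,-0.0236,-0.003,-1,0,0,0,-0.0424,-0.0236,-0.003,-1,0,0,0,-0.0424,-0.0236,-0.003,-1,0,0,0,-0.0424,-0.0236,-0.003,-1,0,0,0,-0.0424,-0.0236,-0.003,-1,0,0,0,-0.0424,-0.0236,-0.003,-1,0,0,0,-0.0424,-0.0236,-0.003,-1])

```text
clock: 1.35
eef_pos: [529.6, 265.8, 261.1]
tool_rot: [-3.141, -0.001, 2.836]
force: [-0.1, 0.4, -0.1]
width: 85.3
gripper_force: 0.0
```

>>> carry_out(deltas=[0,0,9.6,0,0,0,-1,0,0,9.6,0,0,0,-1,0,0,9.6,0,0,0,-1,0,0,9.6,0,0,0,-1,0,0,9.6,0,0,0,-1,0,0,9.6,0,0,0,-1,0,0,9.6,0,0,0,-1,0,0,9.6,0,0,0,-1,0,0,9.6,0,0,0,-1,0,0,9.6,0,0,0,-1,0,0,0,0,0,0,-1])

```text
clock: 2.72
eef_pos: [528.5, 267.2, 260.8]
tool_rot: [-3.141, 0.001, 1.162]
force: [-1.4, -0.4, 0.3]
width: 85.4
gripper_force: 0.0
```

```bash
python3 - <<'E'
from h import *
s=ctrl.read_state();print(s["clock"],s["eef_pos"],np.degrees(s["tool_rot"]),s["qpos"])
w=ctrl.calibration("wrist");i=ctrl.get_image("wrist");np.savez("w1.npz",i=i,**w)
cv2.imwrite("pics/d.png",i[:,:,::-1])
E
```

```text
2.725 [528.54719705 267.23247635 260.79686736] [-1.79980106e+02  6.41037649e-02  6.65923239e+01] [-0.83986547  0.55997079  0.52037934  1.65754335 -0.31648538  1.01015036
 -0.62369706]
```

View pics/d.png

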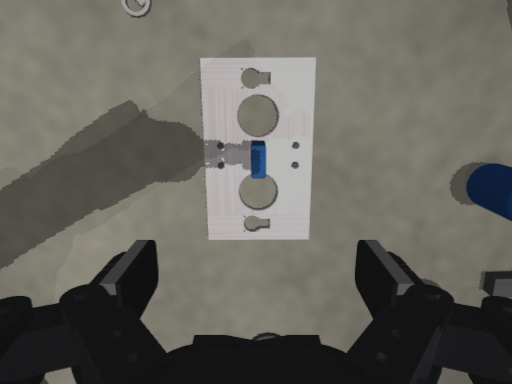

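The wrist view shows the plate square to the image, spanning about (201,57) to (315,240). The blue lug is at (259,159) and the slots run to the right (tool +y).

```bash
python3 - <<'E'
from h import *
z=np.load("w1.npz");i=z["i"];W={k:z[k] for k in("mtx","R","t")};T=ctrl.calibration("top");S=ctrl.calibration("scene")
b=np.load("top0.npy")
def corners(img,roi,thr):
    m=cv2.inRange(cv2.cvtColor(img,cv2.COLOR_RGB2GRAY),thr,255);s=np.zeros_like(m);x0,y0,x1,y1=roi;s[y0:y1,x0:x1]=m[y0:y1,x0:x1]
    c=max(cv2.findContours(s,cv2.RETR_EXTERNAL,cv2.CHAIN_APPROX_NONE)[0],key=cv2.contourArea);c=cv2.convexHull(c)
    return c,cv2.approxPolyDP(c,4,True)[:,0]
cw,pw=corners(i,(185,40,335,260),140);ct,pt=corners(b,(130,170,222,255),105)
print(pw.tolist(),pt.tolist())
w=np.array([onz(W,p[0],8)[:2] for p in cw],np.float32);print(cv2.minAreaRect(w))
for p in pw:
    q=onz(W,p,8)
    best=min(pt,key=lambda u:np.linalg.norm(onz(T,u,8)-q)); print(p,tri([ray(W,p),ray(T,best)])[0].round(1))
m=cv2.inRange(cv2.cvtColor(i,cv2.COLOR_RGB2HSV),np.array((100,120,20)),np.array((128,255,255)));m[:, :235]=0;m[:,290:]=0
c=max(cv2.findContours(m,cv2.RETR_EXTERNAL,cv2.CHAIN_APPROX_NONE)[0],key=cv2.contourArea);x,y,ww,hh=cv2.boundingRect(c);print("lug box",x,y,ww,hh)
for p in((x,y),(x+ww,y),(x,y+hh),(x+ww,y+hh)):print(p,onz(W,p,54).round(1))
# lug height: +x-side(right) face top edge
print(tri([ray(W,(x+ww/2,y+hh/2)),ray(T,(172.7,209.9)),ray(S,(329,187.4))]))
E
```

```text
[[315, 57], [308, 239], [208, 239], [200, 58]] [[158, 180], [212, 212], [192, 244], [138, 211]]
((530.9363403320312, 268.34588623046875), (220.3830108642578, 130.75579833984375), 66.88196563720703)
[315  57] [631.9 344.4   3. ]
[308 239] [545.7 142.6   9. ]
[208 239] [429.1 192.2   7.5]
[200  58] [514.5 394.3  -3. ]
lug box 251 141 14 37
(251, 141) [532.8 291.6  54. ]
(265, 141) [546.3 285.7  54. ]
(251, 178) [516.8 254.9  54. ]
(265, 178) [530.7 248.9  54. ]
(array([530.20640729, 268.06165788,  31.72139476]), [1.2, 1.4, 0.5])
```

>>> carry_out(deltas=[0,0,0,-0.0495,0.0214,0,-1,0,0,0,-0.0495,0.0214,0,-1,0,0,0,-0.0495,0.0214,0,-1,0,0,0,-0.0495,0.0214,0,-1,0,0,0,-0.0495,0.0214,0,-1,0,0,0,-0.0495,0.0214,0,-1,0,0,0,-0.0495,0.0214,0,-1,0,0,0,-0.0495,0.0214,0,-1,0,0,0,-0.0495,0.0214,0,-1,0,0,-9.8,0,0,0,-1,0,0,-9.8,0,0,0,-1,0,0,-9.8,0,0,0,-1])

```text
clock: 4.28
eef_pos: [527.5, -218.4, 261.2]
tool_rot: [-3.141, -0.0, 1.682]
force: [-0.1, 0.2, -0.2]
width: 85.4
gripper_force: 0.0
```

>>> carry_out(deltas=[0,0,0,0,0,0,-1,0,0,0,0,0,0,-1])

```text
clock: 4.53
eef_pos: [527.7, -218.3, 261.3]
tool_rot: [3.142, -0.0, 1.672]
force: [1.0, 0.5, 0.0]
width: 85.2
gripper_force: 0.0
```

```bash
python3 - <<'E'
from h import *
s=ctrl.read_state();print(s["clock"],s["eef_pos"],np.degrees(s["tool_rot"]),s["qpos"])
w=ctrl.calibration("wrist");i=ctrl.get_image("wrist");np.savez("w2.npz",i=i,**w)
cv2.imwrite("pics/e.png",i[:,:,::-1])
E
```

```text
4.525 [ 527.65039554 -218.27079955  261.30202788] [ 1.79998131e+02 -6.21600499e-03  9.57753306e+01] [ 0.09072592  0.50530159  0.3871182   1.71377982 -0.22410684  0.96632011
  0.66302207]
```

View pics/e.png

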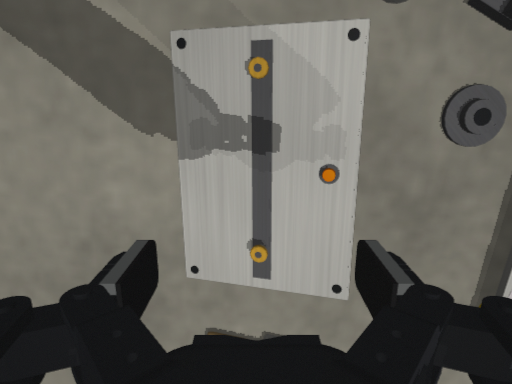

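The wrist view shows the bed with corners near (171,31), (369,19), (349,299) and (186,277). The studs are at (258,68) and (258,254) and the pin is at (329,175).

```bash
python3 - <<'E'
from h import *
z=np.load("w2.npz");i=z["i"];W={k:z[k] for k in("mtx","R","t")};T=ctrl.calibration("top");S=ctrl.calibration("scene")
hsv=cv2.cvtColor(i,cv2.COLOR_RGB2HSV);m=cv2.inRange(hsv,np.array((3,120,80)),np.array((28,255,255)))
P=[]
for c in cv2.findContours(m,cv2.RETR_EXTERNAL,cv2.CHAIN_APPROX_NONE)[0]:
    if cv2.contourArea(c)>60:
        (x,y),r=cv2.minEnclosingCircle(c);M=cv2.moments(c);P.append((M["m10"]/M["m00"],M["m01"]/M["m00"]));print((round(x,1),round(y,1)),round(r,1),np.round(P[-1],1))
g=cv2.inRange(hsv,np.array((0,0,95)),np.array((179,45,255)));g[:,:165]=0;g[:,375:]=0;g[305:]=0
g=cv2.morphologyEx(g,cv2.MORPH_CLOSE,np.ones((25,25),np.uint8))
c=cv2.convexHull(max(cv2.findContours(g,cv2.RETR_EXTERNAL,cv2.CHAIN_APPROX_NONE)[0],key=cv2.contourArea))
print(cv2.approxPolyDP(c,6,True)[:,0].tolist())
def pick(u):return min(P,key=lambda p:np.hypot(p[0]-u[0],p[1]-u[1]))
C=np.array([(171.5,31),(369,19.5),(349,299),(186,277)]);pin=pick((329,175));sL=pick((258,68));sR=pick((258,254))
tc=[(283,258),(283,198.5),(366.5,200),(363.5,258)]
obj=np.array([(-90,130,0),(90,130,0),(90,-130,0),(-90,-130,0),(64,0,7)],float);im=np.array(list(C)+[pin])
ok,rv,tv=cv2.solvePnP(obj,im,W["mtx"],None);Rc=cv2.Rodrigues(rv)[0]
print("reproj",(cv2.projectPoints(obj,rv,tv,W["mtx"],None)[0][:,0]-im).round(1).tolist())
Rb=W["R"].T@Rc;o=W["R"].T@(tv.ravel()-W["t"]);print("bed origin",o.round(1),"x",Rb[:,0].round(4),"z",Rb[:,2].round(4),"yaw",np.degrees(np.arctan2(Rb[1,0],Rb[0,0])),"tilt",np.degrees(np.arccos(Rb[2,2])))
for n,p in(("L",sL),("R",sR)):
    cc,d=ray(W,p);cc=Rb.T@(cc-o);d=Rb.T@d;print(n,(cc+d*(15-cc[2])/d[2]).round(1))
for n,p,t,s in(("L",sL,(294.3,227),(209.9,181.8)),("R",sR,(351.3,229),(152,190.8)),("pin",pin,(324.5,207.1),(182.8,196))):
    X,r=tri([ray(W,p),ray(T,t),ray(S,s)]);print(n,X.round(1),r,"bed",(Rb.T@(X-o)).round(1))
E
```

```text
(258.5, 253.5) 8.7 [258.6 253.4]
(328.3, 174.6) 6.8 [328.4 174.5]
(258.0, 67.5) 10.7 [258.1  67.5]
[[374, 0], [374, 239], [364, 304], [165, 304], [165, 0]]
reproj [[-0.2, 0.5], [0.4, -0.2], [-0.7, 0.0], [0.2, 0.2], [0.2, -0.5]]
bed origin [ 533.9 -217.8   83.7] x [0.9629 0.1036 0.2491] z [-0.2494 -0.0099  0.9683] yaw 6.1379941999757035 tilt 14.454103622472095
L [-0.8 93.6 15. ]
R [ -0.4 -83.   15. ]
L [ 519.3 -126.4   95.7] [1.5, 1.5, 0.2] bed [-1.6 92.3 14.3]
R [ 537.5 -302.1   96.8] [1.0, 1.3, 0.8] bed [ -2.  -84.4  12.6]
pin [ 592.8 -212.2  105.9] [1.0, 1.1, 0.1] bed [62.9 -0.8  6.7]
```

>>> carry_out(deltas=[0,0,9.7,0,0,0,-1,0,0,9.7,0,0,0,-1,0,0,9.7,0,0,0,-1,0,0,0,0.0497,-0.0211,0,-1,0,0,0,0.0497,-0.0211,0,-1,0,0,0,0.0497,-0.0211,0,-1,0,0,0,0.0497,-0.0211,0,-1,0,0,0,0.0497,-0.0211,0,-1,0,0,0,0.0497,-0.0211,0,-1,0,0,0,0.0497,-0.0211,0,-1,0,0,0,0.0497,-0.0211,0,-1,0,0,0,0.0497,-0.0211,0,-1])

```text
clock: 6.08
eef_pos: [529.3, 269.8, 261.4]
tool_rot: [3.141, -0.0, 1.165]
force: [0.2, 0.2, -0.0]
width: 85.5
gripper_force: 0.0
```

>>> carry_out(deltas=[0,0,0,0,0,0.04,-1,0,0,0,0,0,0.04,-1,0,0,0,0,0,0.04,-1,0,0,0,0,0,0.04,-1,0,0,0,0,0,0.02,-1,0,0,0,0,0,0,-1,0,0,0,0,0,0,-1])

```text
clock: 6.95
eef_pos: [530.3, 268.0, 82.2]
tool_rot: [3.14, -0.001, 1.165]
force: [0.9, -0.2, 0.4]
width: 85.2
gripper_force: 0.0
```

```bash
python3 - <<'E'
from h import *
s=ctrl.read_state();print(s["clock"],s["eef_pos"],np.degrees(s["tool_rot"]))
w=ctrl.calibration("wrist");i=ctrl.get_image("wrist");np.savez("w3.npz",i=i,**w)
m=cv2.inRange(cv2.cvtColor(i,cv2.COLOR_RGB2HSV),np.array((100,120,20)),np.array((128,255,255)))
m[:,:180]=0;m[:,340:]=0
c=max(cv2.findContours(m,cv2.RETR_EXTERNAL,cv2.CHAIN_APPROX_NONE)[0],key=cv2.contourArea);x,y,ww,hh=cv2.boundingRect(c);print(x,y,ww,hh)
for p in((x,y),(x+ww,y),(x,y+hh),(x+ww,y+hh)):print(onz(w,p,54).round(1))
cv2.imwrite("pics/f.png",i[:,:,::-1])
E
```

```text
6.95 [530.33243692 268.02253591  82.16575621] [ 1.79928958e+02 -5.53355610e-02  6.67629946e+01]
244 176 28 77
[534.9 296.   54. ]
[548.5 290.1  54. ]
[516.9 255.2  54. ]
[531.4 249.   54. ]
```

View pics/f.png

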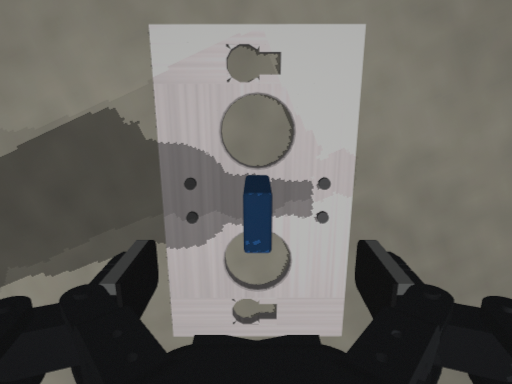

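The lug is centred between the fingers, at about (258,213), with its −y end at row 252. That puts the lug within 1 mm of the TCP.

>>> carry_out(deltas=[0,0,0,0.001,0,0.03,-1,0,0,0,0,0,0.025,-1,0,0,0,0,0,0.012,-1,0,0,0,0,0,0,-1,0,0,0,0,0,0,1,0,0,0,0,0,0,1,0,0,0,0,0,0,1,0,0,0,0,0,0,1,0,0,0,0,0,0,1,0,0,0,0,0,0,1])

```text
clock: 8.25
eef_pos: [530.7, 268.6, 14.9]
tool_rot: [3.141, -0.001, 1.165]
force: [1.1, -0.7, 4.9]
width: 15.3
gripper_force: 60.3
```

>>> carry_out(deltas=[0,0,0,0,0,0,1,0,0,0,0,0,0,1,0,0,0,0,0,0,1,0,0,0,0,0,0,1])

```text
clock: 8.75
eef_pos: [530.7, 268.7, 14.8]
tool_rot: [3.141, -0.001, 1.165]
force: [1.0, -1.1, 6.1]
width: 15.2
gripper_force: 60.3
```

>>> carry_out(deltas=[0,0,0,0,0,-0.01,1,0,0,0,0,0,-0.03,1,0,0,0,0,0,-0.04,1,0,0,0,0,0,-0.04,1,0,0,0,0,0,-0.04,1,0,0,0,0,0,-0.04,1,0,0,0,0,0,-0.03,1,0,0,0,0,0,-0.02,1,0,0,0,0,0,0,1,0,0,0,0,0,0,1])

```text
clock: 10.0
eef_pos: [528.4, 268.4, 262.6]
tool_rot: [-3.139, 0.003, 1.166]
force: [-0.0, 0.1, -6.6]
width: 15.2
gripper_force: 59.5
```

>>> carry_out(deltas=[0,0,0,-0.0373,0.01516,0,1,0,0,0,-0.0373,0.01516,0,1,0,0,0,-0.0373,0.01516,0,1,0,0,0,-0.0373,0.01516,0,1,0,0,0,-0.0373,0.01516,0,1,0,0,0,-0.0373,0.01516,0,1,0,0,0,-0.0373,0.01516,0,1,0,0,0,-0.0373,0.01516,0,1,0,0,0,-0.0373,0.01516,0,1,0,0,0,-0.0373,0.01516,0,1,0,0,0,-0.0373,0.01516,0,1,0,0,0,-0.0373,0.01516,0,1])

```text
clock: 11.5
eef_pos: [519.6, -215.0, 262.6]
tool_rot: [-3.138, 0.0, 1.166]
force: [1.1, 0.3, -6.4]
width: 15.7
gripper_force: 59.4
```

>>> carry_out(deltas=[0,0,-7.3,0,0,0,1,0,0,-7.3,0,0,0,1,0,0,-7.3,0,0,0,1,0,0,-7.35,0,0,0,1,-5,0,0,0,0,0,1,-5,0,0,0,0,0,1,-5,0,0,0,0,0,1,0,0,0,0,0,0,1,0,0,0,0,0,0,1,0,0,0,0,0,0,1])

```text
clock: 12.75
eef_pos: [521.4, -214.0, 264.0]
tool_rot: [2.881, 0.0, 1.677]
force: [1.4, -0.0, -6.3]
width: 15.4
gripper_force: 60.4
```

```bash
cat >> h.py <<'E'
from scipy.spatial.transform import Rotation as Ro
def bedR(yaw=6.0,tilt=15.):
    return Ro.from_euler("yz",[-tilt,yaw],degrees=True).as_matrix()
def toolR(yaw=6.0,tilt=15.): # tool x=bed y, y=bed x, z=-bed z
    B=bedR(yaw,tilt); return np.c_[B[:,1],B[:,0],-B[:,2]]
def todo(tcp,Rt):
    s=ctrl.read_state();R=Ro.from_euler("xyz",s["tool_rot"]).as_matrix()
    print("t",s["clock"],"tcp",s["eef_pos"].round(2),"F",s["force"].round(2),"M",s["torque"].round(2),"w",round(s["width"],1))
    print("turn deg",np.degrees(Ro.from_matrix(R.T@Rt).as_rotvec()).round(2),"shift(after turn) m",(Rt.T@(np.array(tcp)-s["eef_pos"])/1000).round(4))
E
python3 - <<'E'
from h import *
w=ctrl.calibration("wrist");i=ctrl.get_image("wrist");np.savez("w4.npz",i=i,**w)
cv2.imwrite("pics/g.png",i[:,:,::-1])
B=bedR();sm=np.array([528.6,-213.6,102.5])
todo(sm+8*B[:,0]+(60-.2)*B[:,2],toolR())
E
```

```text
t 12.8 tcp [ 521.37 -214.02  264.  ] F [ 0.39  0.3  -7.4 ] M [-0.09  0.63 -0.02] w 15.5
turn deg [-0.05 -0.02  0.1 ] shift(after turn) m [-0.0003 -0.0268  0.0981]
```

View pics/g.png

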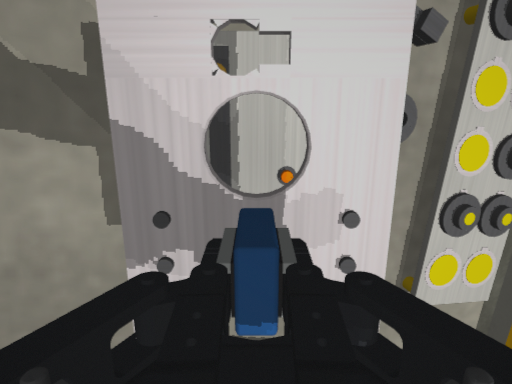

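The held plate is level in the grip. The left keyhole's large end is at (237,47), with the brass stud just visible through it. The pin shows through the nest hole at (287,176).

>>> carry_out(deltas=[0,0,0.1,0,-0.0067,0.02,1,0,0,0,0,-0.0067,0.03,1,0,0,0,0,-0.0067,0.03,1,0,0,0,0,-0.0067,0.03,1,0,0,0,0,0,0.018,1,0,0,0,0,0,0,1,0,0,0,0,0,0,1,0,0,0,0,0,0,1])

```text
clock: 13.8
eef_pos: [528.5, -213.9, 134.8]
tool_rot: [2.878, 0.001, 1.674]
force: [-0.3, 0.2, -7.3]
width: 15.1
gripper_force: 60.2
```

```bash
python3 - <<'E'
from h import *
w=ctrl.calibration("wrist");i=ctrl.get_image("wrist");np.savez("w5.npz",i=i,**w)
B=bedR();sm=np.array([528.6,-213.6,102.5])
todo(sm+8*B[:,0]+(30-.2)*B[:,2],toolR())
b=ctrl.get_image("top")
o=np.zeros((384,800,3),np.uint8);o[:,:512]=i;c=cv2.resize(b[190:285,275:350],None,fx=3.8,fy=3.8,interpolation=cv2.INTER_CUBIC);o[:c.shape[0],512:512+c.shape[1]]=c[:384]
cv2.imwrite("pics/i.png",o[:,:,::-1])
E
```

```text
t 13.85 tcp [ 528.46 -213.87  134.73] F [ 0.33 -0.78 -6.41] M [-0.12  0.74 -0.05] w 15.5
turn deg [ 0.09  0.05 -0.05] shift(after turn) m [ 0.0003 -0.0002  0.0014]
```

View pics/i.png

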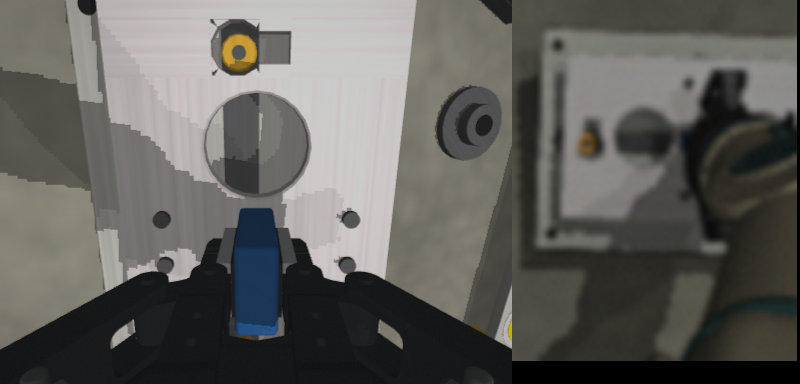

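Through the keyhole the stud head is at (239,51), against the hole's centre at about (237,47). They are nearly concentric.

```bash
cat >> h.py <<'E'
def studcheck(h,i,w,zt=14.8):
    s=ctrl.read_state();Rt=Ro.from_euler("xyz",s["tool_rot"]).as_matrix();p=s["eef_pos"]
    m=cv2.inRange(cv2.cvtColor(i,cv2.COLOR_RGB2HSV),np.array((12,120,80)),np.array((28,255,255)));m[110:]=0;m[:,:190]=0;m[:,310:]=0
    c=max(cv2.findContours(m,cv2.RETR_EXTERNAL,cv2.CHAIN_APPROX_NONE)[0],key=cv2.contourArea);(x,y),r=cv2.minEnclosingCircle(c);print("stud px",x,y,r,cv2.boundingRect(c))
    def toolpt(uv,zz):
        cc,d=ray(w,uv);cc=Rt.T@(cc-p);d=Rt.T@d;return (cc+d*(zz-cc[2])/d[2]).round(1)
    print("stud in tool",toolpt((x,y),zt+h-15))
    X=np.array([[88,-8,zt-8],[88,3,zt-8],[99,-8,zt-8],[77,-8,zt-8],[88,-19,zt-8],[46,0,zt-8],[46,24,zt-8],[46,-24,zt-8]])@Rt.T+p
    q=(w["R"]@X.T).T+w["t"];q=q@w["mtx"].T;print("pred hole ctr, +y..,nest",(q[:,:2]/q[:,2:]).round(1).tolist())
E
python3 - <<'E'
from h import *
z=np.load("w5.npz");w={k:z[k] for k in("mtx","R","t")};i=z["i"]
for h in (28,32): studcheck(h,i,w)
g=cv2.cvtColor(i,cv2.COLOR_RGB2GRAY);print("row47",g[47,200:300].tolist());print("col237",g[8:90,237].tolist())
print("nest row143",g[143,196:318].tolist());print("col257",g[80:206,257].tolist())
E
```

```text
stud px 239.0 52.0 19.235483169555664 (221, 33, 36, 39)
stud in tool [88.5 -8.4 27.8]
pred hole ctr, +y..,nest [[237.4, 46.4], [263.7, 46.4], [237.0, 17.5], [237.8, 74.2], [211.2, 46.4], [256.5, 146.6], [309.5, 146.6], [203.4, 146.6]]
stud px 239.0 52.0 19.235483169555664 (221, 33, 36, 39)
stud in tool [89.  -8.5 31.8]
pred hole ctr, +y..,nest [[237.4, 46.4], [263.7, 46.4], [237.0, 17.5], [237.8, 74.2], [211.2, 46.4], [256.5, 146.6], [309.5, 146.6], [203.4, 146.6]]
row47 [195, 196, 195, 196, 196, 197, 196, 197, 197, 196, 178, 119, 105, 113, 117, 117, 116, 115, 115, 109, 97, 91, 94, 120, 151, 159, 160, 161, 160, 158, 158, 156, 150, 129, 82, 83, 83, 83, 83, 82, 83, 82, 83, 94, 127, 153, 155, 156, 156, 158, 160, 160, 160, 157, 147, 130, 91, 59, 70, 99, 116, 116, 117, 116, 116, 114, 107, 106, 106, 105, 106, 107, 109, 109, 108, 107, 107, 107, 107, 106, 106, 105, 105, 106, 106, 106, 106, 105, 98, 76, 112, 178, 199, 200, 200, 200, 200, 200, 200, 200]
col237 [195, 197, 198, 198, 198, 197, 197, 196, 196, 196, 183, 100, 74, 74, 72, 62, 52, 53, 54, 52, 53, 53, 54, 58, 63, 77, 105, 146, 158, 157
[... 660 characters left out ...]
 105, 104, 105, 104, 104, 104, 105, 105, 104, 102, 104, 105, 106, 106, 105, 106, 106, 106, 103, 103, 104, 104, 90, 66, 88, 121, 137, 175, 201, 201, 201, 202, 202, 202]
col257 [198, 198, 198, 199, 198, 198, 198, 198, 198, 195, 172, 146, 135, 67, 61, 59, 60, 60, 60, 61, 60, 61, 59, 60, 61, 66, 87, 86, 86, 86, 86, 87, 86, 86, 86, 86, 86, 86, 86, 86, 86, 86, 86, 86, 86, 85, 85, 86, 86, 85, 85, 86, 86, 86, 85, 85, 86, 85, 86, 86, 86, 85, 86, 85, 86, 85, 86, 85, 81, 59, 60, 60, 59, 60, 59, 60, 59, 60, 60, 59, 59, 59, 59, 59, 53, 53, 54, 53, 53, 52, 53, 53, 53, 53, 53, 53, 53, 52, 53, 53, 53, 53, 53, 53, 53, 54, 53, 53, 53, 53, 52, 52, 52, 59, 79, 79, 79, 86, 108, 108, 110, 113, 112, 113, 113, 112]
```

>>> carry_out(deltas=[0,0,0,0.0007,-0.0004,0.005,1,0,0,0,0,0,0.005,1,0,0,0,0,0,0.003,1,0,0,0,0,0,0,1,0,0,0,0,0,0,1])

```text
clock: 14.52
eef_pos: [530.8, -212.7, 121.0]
tool_rot: [2.88, -0.0, 1.674]
force: [-0.6, -0.4, -6.7]
width: 15.5
gripper_force: 60.4
```

```bash
python3 - <<'E'
from h import *
w=ctrl.calibration("wrist");i=ctrl.get_image("wrist");np.savez("w6.npz",i=i,**w)
B=bedR();sm=np.array([528.6,-213.6,102.5])
todo(sm+8*B[:,0]+(0-.2)*B[:,2],toolR());studcheck(18.5,i,w)
E
```

```text
t 14.575 tcp [ 530.82 -212.69  121.1 ] F [-0.22  0.06 -6.24] M [-0.02  0.7  -0.01] w 15.4
turn deg [ 0.01 -0.   -0.08] shift(after turn) m [-0.0007  0.001   0.0176]
stud px 239.69403076171875 50.470149993896484 20.859643936157227 (221, 30, 39, 42)
stud in tool [88.1 -7.9 18.3]
pred hole ctr, +y..,nest [[238.2, 46.9], [264.5, 46.9], [237.8, 18.0], [238.6, 74.6], [211.9, 46.9], [257.2, 147.0], [310.3, 147.0], [204.1, 147.0]]
```

>>> carry_out(deltas=[0,0,0,0,0,0.002,1,0,0,0,0,0,0.002,1,0,0,0,0,0,0.002,1,0,0,0,0,0,0,1])

```text
clock: 15.08
eef_pos: [532.2, -212.3, 115.0]
tool_rot: [2.88, -0.001, 1.674]
force: [-0.1, 0.7, -6.5]
width: 15.0
gripper_force: 60.4
```

>>> carry_out(deltas=[0,0,0,0,0,0.001,1,0,0,0,0,0,0.001,1,0,0,0,0,0,0.001,1,0,0,0,0,0,0,1])

```text
clock: 15.58
eef_pos: [533.0, -212.3, 112.3]
tool_rot: [2.88, -0.001, 1.674]
force: [0.1, -0.0, -7.6]
width: 15.3
gripper_force: 60.4
```

>>> carry_out(deltas=[0,0,0,0,0,0.001,1,0,0,0,0,0,0.001,1,0,0,0,0,0,0.001,1,0,0,0,0,0,0,1])

```text
clock: 16.08
eef_pos: [533.8, -212.3, 109.5]
tool_rot: [2.88, -0.0, 1.674]
force: [-1.0, -0.1, -3.2]
width: 15.2
gripper_force: 60.9
```

>>> carry_out(deltas=[0,0,0,0,0,0.001,1,0,0,0,0,0,0.001,1,0,0,0,0,0,0,1])

```text
clock: 16.45
eef_pos: [534.4, -212.2, 107.5]
tool_rot: [2.88, -0.0, 1.674]
force: [-2.2, 0.2, -3.1]
width: 15.6
gripper_force: 61.0
```

```bash
python3 - <<'E'
from h import *
w=ctrl.calibration("wrist");i=ctrl.get_image("wrist");np.savez("w7.npz",i=i,**w)
B=bedR();sm=np.array([528.6,-213.6,102.5])
todo(sm+8*B[:,0]+(0-.2)*B[:,2],toolR());studcheck(5,i,w)
cv2.imwrite("pics/j.png",i[:,:,::-1])
E
```

```text
t 16.5 tcp [ 534.37 -212.28  107.53] F [-1.97  0.9  -3.74] M [0.07 0.7  0.01] w 15.3
turn deg [-0.   -0.   -0.08] shift(after turn) m [-0.0007  0.001   0.0035]
stud px 238.5 46.0 23.135570526123047 (217, 23, 44, 47)
stud in tool [88.1 -7.7  4.8]
pred hole ctr, +y..,nest [[238.0, 46.9], [264.3, 46.9], [237.6, 18.0], [238.4, 74.7], [211.8, 46.9], [257.0, 147.0], [310.1, 147.0], [204.0, 147.1]]
```

View pics/j.png

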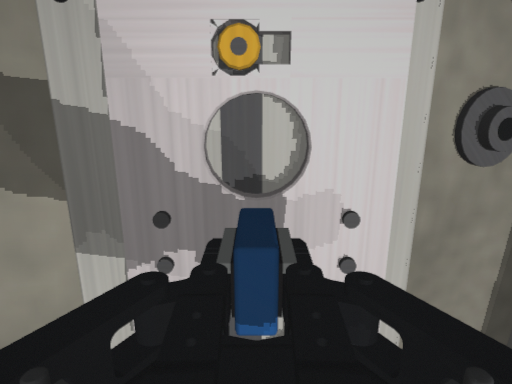

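The stud head is now concentric with and inside the keyhole at (238,46). The light contact force matches the pin, so I'll keep pressing in small steps.

>>> carry_out(deltas=[0,0,0,0,0,0.001,1,0,0,0,0,0,0.001,1,0,0,0,0,0,0,1])

```text
clock: 16.88
eef_pos: [534.9, -212.2, 105.6]
tool_rot: [2.88, -0.0, 1.674]
force: [-3.3, -0.7, -2.2]
width: 15.8
gripper_force: 61.1
```

>>> carry_out(deltas=[0,0,0,0,0,0.001,1,0,0,0,0,0,0.0005,1,0,0,0,0,0,0,1])

```text
clock: 17.25
eef_pos: [535.2, -212.2, 104.2]
tool_rot: [2.88, -0.0, 1.674]
force: [-3.3, 0.4, -0.1]
width: 15.2
gripper_force: 61.3
```

>>> carry_out(deltas=[0,0,0,0,0,0.0005,1,0,0,0,0,0,0.0005,1,0,0,0,0,0,0,1])

```text
clock: 17.62
eef_pos: [535.3, -212.2, 104.2]
tool_rot: [2.879, -0.001, 1.674]
force: [-7.1, 1.1, 9.1]
width: 15.3
gripper_force: 63.1
```

>>> carry_out(deltas=[0,0,0,0,0,0.0002,1,0,0,0,0,0,0,1,0,0,0,0,0,0,1])

```text
clock: 18.0
eef_pos: [535.3, -212.1, 104.2]
tool_rot: [2.879, -0.001, 1.674]
force: [-8.2, 1.6, 11.6]
width: 15.1
gripper_force: 63.3
```

>>> carry_out(deltas=[0,0,0,0,-0.001,0,1,0,0,0,0,-0.001,0,1,0,0,0,0,-0.001,0,1])

```text
clock: 18.38
eef_pos: [535.2, -212.2, 104.3]
tool_rot: [2.875, 0.001, 1.675]
force: [-0.9, 1.9, 10.7]
width: 15.8
gripper_force: 62.8
```

```bash
python3 - <<'E'
from h import *
B=bedR();sm=np.array([528.6,-213.6,102.5])
todo(sm+8*B[:,0]+(0-.2)*B[:,2],toolR())
s=ctrl.read_state();print("F tool",toolR().T@(s["force"]+[0,0,6.6]))
E
```

```text
t 18.375 tcp [ 535.23 -212.22  104.3 ] F [-0.88  1.88 10.71] M [0.62 0.12 0.04] w 15.8
turn deg [ 0.28  0.04 -0.03] shift(after turn) m [-0.0007  0.001   0.0002]
F tool [  1.96611582   3.82014884 -16.89288917]
```

>>> carry_out(deltas=[0,0,0,0,-0.001,0,1,0,0,0,0,-0.001,0,1,0,0,0,0,0,0,1])

```text
clock: 18.75
eef_pos: [535.1, -212.2, 104.5]
tool_rot: [2.872, 0.001, 1.675]
force: [1.5, 2.4, 11.9]
width: 15.5
gripper_force: 62.7
```

```bash
python3 - <<'E'
from h import *
B=bedR();sm=np.array([528.6,-213.6,102.5])
todo(sm+8*B[:,0]+(0-.2)*B[:,2],toolR())
s=ctrl.read_state();print("F tool",toolR().T@(s["force"]+[0,0,6.6]))
E
```

```text
t 18.75 tcp [ 535.1  -212.24  104.49] F [ 1.54  2.38 11.87] M [ 0.71 -0.35  0.05] w 15.5
turn deg [0.44 0.08 0.02] shift(after turn) m [-0.0007  0.0011  0.0004]
F tool [  2.21025002   6.4968421  -17.38437872]
```

>>> carry_out(deltas=[0,0,0,0,-0.001,0,1,0,0,0,0,-0.001,0,1,0,0,0,0,-0.001,0,1])

```text
clock: 19.12
eef_pos: [534.3, -212.5, 104.5]
tool_rot: [2.869, 0.003, 1.676]
force: [5.0, 3.8, 11.4]
width: 15.5
gripper_force: 62.7
```

```bash
python3 - <<'E'
from h import *
w=ctrl.calibration("wrist");i=ctrl.get_image("wrist");np.savez("w8.npz",i=i,**w)
B=bedR();sm=np.array([528.6,-213.6,102.5])
todo(sm+8*B[:,0]+(0-.2)*B[:,2],toolR());studcheck(0,i,w)
s=ctrl.read_state();print("F tool",toolR().T@(s["force"]+[0,0,6.6]))
E
```

```text
t 19.175 tcp [ 534.14 -212.59  104.46] F [ 4.67  2.68 11.36] M [ 0.84 -1.19  0.14] w 15.3
turn deg [0.61 0.14 0.07] shift(after turn) m [-0.0004  0.0021  0.0006]
stud px 240.5 44.0 24.04692840576172 (219, 20, 44, 49)
stud in tool [88.1 -6.4 -0.2]
pred hole ctr, +y..,nest [[237.5, 47.0], [263.8, 47.0], [237.1, 18.1], [237.9, 74.8], [211.2, 47.0], [256.6, 147.1], [309.6, 147.1], [203.5, 147.1]]
F tool [  2.17892694   9.40261449 -16.0741924 ]
```

>>> carry_out(deltas=[0.2,0,0,0,-0.001,0,1,0.2,0,0,0,-0.001,0,1,0.2,0,0,0,-0.001,0,1])

```text
clock: 19.55
eef_pos: [529.8, -213.7, 102.7]
tool_rot: [2.882, 0.003, 1.675]
force: [4.1, 1.0, 5.1]
width: 15.2
gripper_force: 62.0
```

```bash
cat > st.py <<'E'
from h import *
w=ctrl.calibration("wrist");i=ctrl.get_image("wrist")
B=bedR();sm=np.array([528.6,-213.6,102.5])
todo(sm+8*B[:,0]+(0-.2)*B[:,2],toolR());studcheck(0,i,w)
s=ctrl.read_state();print("F tool",toolR().T@(s["force"]+[0,0,6.6]))
E
python3 st.py
```

```text
t 19.6 tcp [ 529.79 -213.69  102.67] F [3.21 1.25 6.86] M [ 0.58 -1.15  0.09] w 15.0
turn deg [-0.15  0.17  0.02] shift(after turn) m [0.0002 0.0068 0.0001]
stud px 252.5 42.02083206176758 24.02613639831543 (231, 18, 44, 49)
stud in tool [88.8 -1.8 -0.2]
pred hole ctr, +y..,nest [[237.8, 46.9], [264.1, 46.9], [237.4, 18.0], [238.2, 74.6], [211.6, 46.9], [256.9, 147.0], [309.9, 147.0], [203.8, 147.0]]
F tool [  0.90843158   6.68878867 -12.13942917]
```

>>> carry_out(deltas=[0,0,0,0,-0.001,0.0002,1,0,0,0,0,-0.001,0,1,0,0,0,0,-0.001,0,1,0,0,0,0,-0.001,0,1,0,0,0,0,-0.001,0,1])

```text
clock: 20.23
eef_pos: [525.4, -214.5, 101.5]
tool_rot: [2.882, 0.003, 1.675]
force: [4.5, 0.6, 7.6]
width: 15.4
gripper_force: 62.2
```

```bash
python3 st.py
```

```text
t 20.275 tcp [ 525.21 -214.57  101.43] F [4.07 0.54 6.84] M [ 0.6  -1.15  0.04] w 15.5
turn deg [-0.11  0.21 -0.  ] shift(after turn) m [0.0006 0.0116 0.0001]
stud px 264.0 41.0 24.020923614501953 (242, 17, 45, 49)
stud in tool [89.2  2.9 -0.2]
pred hole ctr, +y..,nest [[237.5, 47.0], [263.8, 47.0], [237.2, 18.1], [237.9, 74.7], [211.3, 47.0], [256.6, 147.1], [309.6, 147.1], [203.5, 147.1]]
F tool [  0.11020393   7.4389797  -11.92498527]
```

>>> carry_out(deltas=[0,0,0,0,-0.001,0.0001,1,0,0,0,0,-0.001,0,1,0,0,0,0,-0.001,0,1,0,0,0,0,-0.001,0,1,0,0,0,0,-0.001,0,1])

```text
clock: 20.9
eef_pos: [520.7, -215.2, 100.2]
tool_rot: [2.881, 0.004, 1.675]
force: [4.2, 0.7, 8.8]
width: 15.5
gripper_force: 62.3
```

```bash
python3 st.py
```

```text
t 20.95 tcp [ 520.55 -215.16  100.16] F [4.13 1.4  8.35] M [ 0.5  -1.22  0.12] w 15.3
turn deg [-0.1   0.22  0.02] shift(after turn) m [0.0007 0.0165 0.0001]
stud px 276.0 40.5 23.754045486450195 (254, 17, 45, 48)
stud in tool [89.4  7.6 -0.2]
pred hole ctr, +y..,nest [[237.7, 46.9], [263.9, 46.9], [237.3, 18.0], [238.0, 74.6], [211.4, 46.9], [256.7, 147.0], [309.7, 147.0], [203.6, 147.0]]
F tool [  0.96368563   7.98059108 -13.3358118 ]
```

>>> carry_out(deltas=[0,0,0,0,-0.001,0,1,0,0,0,0,-0.001,0,1,0,0,0,0,0,0,1])

```text
clock: 21.32
eef_pos: [519.2, -215.3, 99.8]
tool_rot: [2.881, 0.004, 1.675]
force: [5.1, -0.3, 8.5]
width: 15.5
gripper_force: 62.2
```

```bash
python3 st.py
```

```text
t 21.375 tcp [ 519.22 -215.3    99.81] F [4.94 1.04 7.82] M [ 0.54 -1.31  0.04] w 15.3
turn deg [-0.06  0.23  0.03] shift(after turn) m [0.0007 0.0179 0.0001]
stud px 280.0 40.5 23.754045486450195 (258, 17, 45, 48)
stud in tool [89.4  9.1 -0.2]
pred hole ctr, +y..,nest [[238.0, 46.9], [264.3, 46.9], [237.6, 18.0], [238.4, 74.6], [211.8, 46.9], [257.0, 147.0], [310.1, 147.0], [204.0, 147.0]]
F tool [  0.52203517   8.58323512 -12.62382656]
```

>>> carry_out(deltas=[0,0,0,0,-0.001,0,1,0,0,0,0,-0.001,0,1,0,0,0,0,0,0,1])

```text
clock: 21.75
eef_pos: [519.2, -215.3, 99.8]
tool_rot: [2.878, 0.005, 1.676]
force: [9.9, 1.8, 6.5]
width: 15.1
gripper_force: 61.8
```

```bash
python3 st.py
```

```text
t 21.8 tcp [ 519.17 -215.34   99.79] F [10.13  1.04  6.63] M [ 0.69 -1.88 -0.03] w 15.3
turn deg [0.08 0.25 0.07] shift(after turn) m [0.0007 0.0179 0.0001]
stud px 280.1486511230469 40.554054260253906 23.726110458374023 (259, 17, 44, 48)
stud in tool [89.4  9.1 -0.2]
pred hole ctr, +y..,nest [[238.0, 46.9], [264.3, 46.9], [237.6, 18.0], [238.4, 74.6], [211.8, 46.9], [257.0, 147.0], [310.1, 147.0], [204.0, 147.0]]
F tool [ -0.02478577  13.25949149 -10.13956054]
```

The slots are against the shanks: the plate stopped after 16.8 mm of travel and the force along the slope rose. I'll ease off the load and then let go.

>>> carry_out(deltas=[0,0,0,0,0.001,-0.0002,1,0,0,0,0,0.001,-0.0002,1,0,0,0,0,0.001,-0.0002,1,0,0,0,0,0,0,1])

```text
clock: 22.3
eef_pos: [519.1, -215.3, 99.8]
tool_rot: [2.883, 0.004, 1.675]
force: [6.1, -0.5, 2.5]
width: 15.5
gripper_force: 61.6
```

```bash
python3 st.py
```

```text
t 22.35 tcp [ 519.11 -215.29   99.81] F [ 5.67 -0.58  2.93] M [ 0.36 -1.5   0.08] w 15.2
turn deg [-0.17  0.21  0.01] shift(after turn) m [0.0007 0.018  0.0001]
stud px 280.1486511230469 40.554054260253906 23.726110458374023 (259, 17, 44, 48)
stud in tool [89.3  9.1 -0.2]
pred hole ctr, +y..,nest [[238.1, 46.8], [264.3, 46.8], [237.7, 17.9], [238.4, 74.6], [211.8, 46.8], [257.1, 147.0], [310.1, 147.0], [204.0, 147.0]]
F tool [-1.17417923  7.85543174 -7.76282509]
```

>>> carry_out(deltas=[0,0,0,0,0,0,0.3,0,0,0,0,0,0,0.3,0,0,0,0,0,0,0,0,0,0,0,0,0,0,0,0,0,0,0,0,0])

```text
clock: 22.98
eef_pos: [514.2, -214.3, 97.6]
tool_rot: [2.891, -0.001, 1.674]
force: [-0.5, -1.1, -0.7]
width: 42.9
gripper_force: 0.0
```

>>> carry_out(deltas=[0,0,0,0,0,-0.01,0,0,0,0,0,0,-0.03,0,0,0,0,0,0,-0.04,0,0,0,0,0,0,-0.04,0,0,0,0,0,0,-0.04,-0.5,0,0,0,0,0,0,-0.5,0,0,0,0,0,0,-0.5])

```text
clock: 23.85
eef_pos: [474.5, -217.9, 252.7]
tool_rot: [2.89, -0.001, 1.675]
force: [0.1, 0.3, 0.1]
width: 63.8
gripper_force: 0.0
```

```bash
python3 - <<'E'
from h import *
s=ctrl.read_state();print(s["clock"],s["eef_pos"],s["force"],s["width"])
w=ctrl.calibration("wrist");i=ctrl.get_image("wrist");np.savez("w9.npz",i=i,**w)
cv2.imwrite("pics/k.png",i[:,:,::-1])
E
```

```text
23.85 [ 474.54672981 -217.89664347  252.68604102] [0.08193615 0.28612836 0.117462  ] 63.83733510672229
```

View pics/k.png

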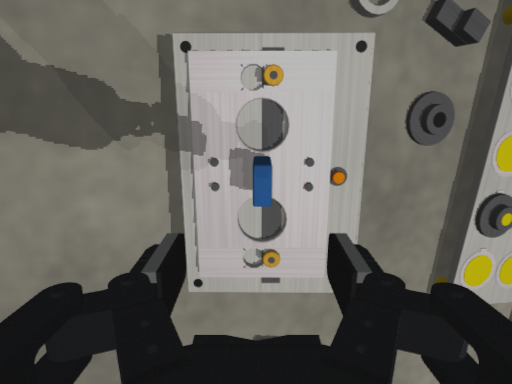

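Both studs sit in the slot ends at (273,75) and (271,260). The orange pin is clear of the plate's upper edge at (339,178). I'll check the pin's height and the plate's x numerically.

```bash
python3 - <<'E'
from h import *
z=np.load("w9.npz");i=z["i"];W={k:z[k] for k in("mtx","R","t")};T=ctrl.calibration("top");S=ctrl.calibration("scene")
print("scene",[x for x in blobs(ctrl.get_image("scene"),(3,100,70),(25,255,255))[0] if 140<x[0][0]<220 and 170<x[0][1]<215])
print("top",[x for x in blobs(ctrl.get_image("top"),(3,100,70),(25,255,255))[0] if 280<x[0][0]<370 and 195<x[0][1]<250])
hsv=cv2.cvtColor(i,cv2.COLOR_RGB2HSV)
for c in cv2.findContours(cv2.inRange(hsv,np.array((3,120,80)),np.array((28,255,255))),cv2.RETR_EXTERNAL,cv2.CHAIN_APPROX_NONE)[0]:
    if cv2.contourArea(c)>60: print(cv2.minEnclosingCircle(c),cv2.boundingRect(c))
print(cv2.cvtColor(i,cv2.COLOR_RGB2GRAY)[178,318:360].tolist()); print(hsv[178,318:360,1].tolist())
s=ctrl.read_state();c=W["R"];B=bedR();o=np.array([533.2,-218.,88])
for n,p,h in(("studL",(273.4,75.4),15),("studR",(271,260),15),("pin",(339,177.8),7)):
    a,d=ray(W,p);a=B.T@(a-o);d=B.T@d;print(n,(a+d*(h-a[2])/d[2]).round(1))
m=cv2.inRange(cv2.cvtColor(i,cv2.COLOR_RGB2GRAY),170,255)
for r in(178,):
    for u in np.nonzero(m[r])[0][[0,-1]]:pass
for u in (191.5,334.5):
    a,d=ray(W,(u,150));a=B.T@(a-o);d=B.T@d;print("edge",(a+d*(8-a[2])/d[2]).round(1))
E
```

```text
scene [([209.7, 181.4], 7), ([151.7, 190.6], 7), ([182.5, 196.0], 12)]
top [([324.5, 207.1], 15), ([294.0, 227.0], 21), ([350.9, 229.1], 22)]
((507.5, 270.0), 13.463011741638184) (500, 257, 12, 27)
((478.5, 271.0), 16.919023513793945) (464, 256, 28, 30)
((270.625, 258.5), 8.639580726623535) (262, 250, 18, 17)
((506.5, 219.0), 6.946321964263916) (501, 213, 11, 13)
((338.0, 177.0), 6.403224468231201) (332, 171, 13, 13)
((507.5, 153.5), 17.846668243408203) (496, 136, 16, 36)
((272.80767822265625, 74.74615478515625), 10.255754470825195) (263, 65, 20, 21)
[183, 183, 185, 186, 185, 186, 186, 184, 183, 184, 185, 165, 87, 48, 64, 101, 122, 123, 123, 123, 123, 124, 125, 125, 123, 120, 112, 82, 111, 155, 162, 160, 159, 157, 156, 158, 161, 161, 161, 161, 163, 163]
[8, 8, 5, 4, 5, 4, 4, 7, 9, 8, 4, 3, 3, 72, 230, 239, 242, 242, 242, 242, 242, 242, 242, 242, 241, 241, 186, 32, 5, 10, 12, 13, 13, 10, 10, 10, 11, 13, 13, 13, 12, 11]
studL [-0.6 93.  15. ]
studR [ -0.8 -82.6  15. ]
pin [63.8  0.3  7. ]
edge [-76.4  27.2   8. ]
edge [57.6 27.2  8. ]
```

```bash
python3 -c "
from cell import ctrl
print(ctrl.finish_job())"
```

```text
the job is handed in; nothing more can be done
None
```

The nest plate is home on both studs with the orange pin sprung up behind its upper edge, the gripper has let go and stands clear, and the job was handed in at about 24 s (no verdict was returned).

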